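# Take the backup cartridge out of its dock and shelve it

### The job

The backup has finished: take the drive cartridge out of the two-bay dock by squeezing the two spring catches on its handle fully in together, drawing it straight up without pulling against the catches, and stand it upright in the one empty slot of the media rack, lowering it gently to the slot's floor before you let go. Leave the filler plug in the dock's other bay, the cartridges already in the rack and everything else on the desk as they are.

Things in the scene. Friction and masses are not known exactly. Their poses are not given: they have to be found in the camera images.
- cartridge_grip (a point): The cartridge to move, the tall one in the dock: point midway between its two grey catch buttons, where it is gripped, 122 mm above its underside, 18 mm below its top, 26 mm above the body's shoulder. x through its thickness, y across its width from catch to catch (fingers close along y), z up; the half turn is the same. Each button: 18 mm wide (x), 26 mm high, centred at this height.
- cartridge: The same cartridge; origin at the centre of its underside, axes as for the grip point. Flat black body 20 x 78 x 96 mm high with a handle 18 x 40 x 44 mm on top: 140 mm high in all, 0.2 to 0.4 kg. On the body's two narrow sides, 36 to 50 mm above the underside, a lug stands 6 mm out under the lip of the bay; with both buttons pressed home the lugs lie inside the body and it slides freely upward.
- cartridge_left (a joint): The spring catch (button and lug in one piece) on the cartridge's +y side: 0 = sprung out (latched), 0.008 m = pressed fully in against a hard stop; about 4 N to start, 8 N fully in. The two buttons are 64 mm over their outer faces when free, 48 mm when both are home; a grip of 20 N or more keeps them home and carries the cartridge.
- cartridge_right (a joint): The same catch on the cartridge's -y side: 0 = sprung out (latched), 0.008 m = pressed fully in.
- dock: The two-bay drive dock, a silver-grey box 120 (x) x 130 (y) x 75 mm high, fixed to the desk; origin at the centre of its underside, z up. Its two upright bays lie 27 mm either side of the origin along x, each 23 (x) x 81 mm (y), floor 14 mm above the desk. The cartridge stands in one bay, the filler plug in the other.
- slot_free: The empty slot unit of the media rack, one of three in a row along x, 52 mm apart, on a steel base; the others hold cartridges. White, fixed, 50 (x) x 124 (y) x 80 mm high; origin at the centre of its underside, 6 mm above the desk. Slot open upward, 27 mm wide in x (cartridge's thickness; flared at the top), 112 mm long in y (its width); side walls 80 mm high, end walls 26 mm.
- slot_free_floor (a point): Centre of the floor of the empty slot, 14 mm above the desk, where the centre of the cartridge's underside belongs. Same axes as the slot unit.
- spare_b_grip (a point): A cartridge of the same kind already standing in the rack, to be left there; point 122 mm above its underside, 136 mm above the desk; its top is 154 mm above the desk.
- spare_c_grip (a point): A second such cartridge in the rack, to be left there; same point and sizes.
- filler: The filler plug closing the dock's other bay: a low grey plug with a black cap 28 x 92 mm, its top 87 mm above the desk (12 mm above the dock); origin at the centre of its underside on the bay's floor. To be left alone.
- stapler: Black stapler, 150 x 36 x 55 mm, lying between the dock and the rack; origin at its underside. To be left alone.
- mug: White mug, 82 mm across, 95 mm high; origin at its underside. To be left alone.
- pen_cup: Dark pen cup with pens, 80 mm across, 155 mm high with its pens; origin at its underside. To be left alone.
- note_block: Block of notepaper, 76 x 76 x 32 mm; origin at its underside. To be left alone.
- calculator: Desk calculator, 78 x 140 x 16 mm; origin at its underside. To be left alone.
- tape_dispenser: Desk tape dispenser, 150 x 58 x 84 mm; origin at its underside. To be left alone.
- glue_bottle: White glue bottle, 40 mm across, 95 mm high; origin at its underside. To be left alone.
Things that resemble listed ones, but are neither listed nor needed, are in the scene too. Leave any blue or yellow look-alike of the cartridge alone.

How it is judged:
By the outcome, as a careful person would: the job done as asked, in the order asked, and still so for the second after the job is handed in, with the robot touching nothing.
It also fails if it takes over 45 s, if anything falls off the work surface, if the arm or the gripper's body presses on something with over 40 N, if the wrist force passes 120 N, or if a joint passes its speed limit or range.

### The arm

A 6-joint arm with a two-finger parallel gripper is mounted at the origin on the work surface. World frame = base frame: x ahead of the robot, y to its left, z up, the work surface at z = 0. Lengths are in m, angles in rad, forces in N, time in s.
With the tool pointing down it reaches from about 0.325 to 0.85 m from the base axis. Payload 4.4 kg.
Tool frame: the origin (TCP) lies between the finger pads; the fingertips stand robot.tip_reach ahead of it and the grasp point (between the pads) lies 5 mm behind it (robot.tip_reach is the distance from the TCP to the fingertips, in m); z points along the fingers, x is the direction in which the jaws open and shut, and the axes are right-handed (so a half turn about z gives the same grasp; the last joint's range is limited). The gripper opens to 94 mm and grips with 3 to 60 N. Pads are 16 mm wide; open, the fingers measure 119 mm over their backs; the gripper's body (75 mm by 177 mm) begins 78 mm behind the grasp point.
Start: joints at [1.101, 0.207, 1.542, -0, 1.393, -0.15], TCP at [0.18, 0.546, 0.219] pointing down, gripper open.
Joint ranges: [-2.73, 2.73], [-0.86, 2.22], [0.23, 2.46], [-1.11, 4.25], [0.08, 2.63], [-2.82, 2.82]. Speed limits (rad/s): [2.79, 2.79, 3.14, 3.14, 3.14, 3.14].

### API

Orientations are given as a unit quaternion [w, x, y, z].
In Python, from bench import robot gives the robot as it stands. Calls block until the motion is done:
- robot.reach(position, orientation): joint-space move of the TCP to a pose.
- robot.servo_line(position, rate=0.15, rotation=None): straight line of the TCP; rotation=None keeps the orientation; rate is the mean speed in m/s.
- robot.move_joints(angles): joint-space move.
- robot.open_gripper() and robot.gripper_close(f_grip=None): open the fingers fully, or close them until they stop; f_grip is the grip in N (None keeps the last).
- robot.pause(seconds).
- robot.solve_ik(position, orientation): joint angles nearest the present ones, or None.
- robot.read_state(): the state.
- robot.read_camera(name): name is "side" or "top" or "wrist"; returns the picture (480x640x3 uint8, red, green, blue); there is no depth.
- robot.get_calibration(name): a dict with "mtx" (3x3 intrinsics, pixels), "R" (3x3) and "t" (3): a world point X has camera coordinates R X + t; the wrist camera has in their place "tool_from_camera" (4x4, takes a point from camera to tool coordinates, whose origin is the TCP and whose axes are the tool frame's). Camera axes: x right, y down, z forward; pixel columns grow to the right and rows downward; lengths in m; the calibration is good to about 2 mm. A picture is of the moment at which its call begins: read the wrist's pose just before it. get_calibration takes no time and is no camera call.
A pose or a line that the arm cannot do raises robot.IKError and nothing moves.
- robot.job_done(): hands the job in, once; it reports no verdict.
Trained networks look in the newest picture that a camera, given by its name, has taken for a name from the list of things; names that differ only in an ending like _2 or _b are one class to them, and where a whole thing is asked for, a point or a joint stands for the part that bears it (a point fixed in the world has none). Each returns a list of dicts, best first, with "confidence" (0 to 1); they miss things now and then, are a little off and sometimes report something else, mostly with a low value. They report only what shows in the picture. A call takes as long as a camera call. They do not tell look-alikes from the thing itself.
- robot.spot_in(camera, thing): "at" ([x, y, z] in m, in world coordinates, good to about 4 mm: the middle of the surface that is visible of it).
- robot.silhouettes(camera, thing): "pixels" (480x640 bool, what is visible of it).
- robot.landmark_of(camera, thing): "at" ([x, y, z] in m, in world coordinates, good to about 4 mm: a listed point, or the origin of a listed thing).
The state is a dict: "time_s": time; "joints": joint angles; "qvel": joint speeds; "tau": joint torques, N m; "eef_pos": TCP position; "ee_rot": TCP orientation; "ft_force": force on the tool from outside, world axes, zero at the start; "wrist_torque": the same for the moment, N m; "gripper_width": finger opening in m.
Only numpy, scipy, OpenCV 4.12 (cv2) and the standard library are available. Lean on these libraries where they do the work, as an engineer would, in place of code of your own. Each camera call takes 0.05 s, during which the arm holds its last target. There are 200 camera calls.

## Working session

There is one attempt and no reset: what is moved stays moved. The work goes in short steps, each a Python script; the robot and the scene stay as the last script left them, time stands still between calls to the robot, and variables do not carry over. Pictures are saved under pics/ and viewed, about 8 in all and at most 12, crops included, and the job is handed in when it is done.

```bash
mkdir -p pics
python3 - <<'E'
from bench import robot
import cv2,numpy as np
for c in ("top","side"):
    im=robot.read_camera(c); cv2.imwrite(f"pics/{c}0.png",im[:,:,::-1])
    k=robot.get_calibration(c); print(c,np.round(k["mtx"],1).tolist(),np.round(k["R"],3).tolist(),np.round(k["t"],3).tolist())
    for n in ["cartridge_grip","cartridge","dock","slot_free","slot_free_floor","spare_b_grip","filler","stapler"]:
        print(c,n,[(round(d["confidence"],2),np.round(d["at"],3).tolist()) for d in robot.landmark_of(c,n)][:5])
s=robot.read_state();print(s["time_s"],s["eef_pos"],s["ee_rot"],s["gripper_width"],robot.tip_reach)
E
```

```text
top [[587.7, 0.0, 318.2], [0.0, 587.7, 247.4], [0.0, 0.0, 1.0]] [[-0.009, -1.0, -0.005], [-0.983, 0.01, -0.185], [0.186, 0.004, -0.983]] [0.001, 0.561, 1.502]
top cartridge_grip [(0.96, [0.451, 0.207, 0.135]), (0.6, [0.649, 0.179, 0.121]), (0.55, [0.362, 0.065, 0.123])]
top cartridge [(0.87, [0.449, 0.206, 0.014]), (0.77, [0.649, 0.178, 0.0])]
top dock [(0.62, [0.479, 0.21, 0.0])]
top slot_free [(0.76, [0.618, -0.258, 0.008]), (0.65, [0.539, 0.452, -0.003])]
top slot_free_floor [(0.92, [0.614, -0.267, 0.013]), (0.47, [0.505, 0.217, 0.015])]
top spare_b_grip [(0.61, [0.512, -0.25, 0.135])]
top filler [(0.84, [0.504, 0.22, 0.015])]
top stapler [(0.81, [0.54, 0.009, -0.003]), (0.39, [0.322, 0.202, 0.001]), (0.38, [0.453, 0.206, 0.135])]
side [[563.2, 0.0, 321.3], [0.0, 563.2, 234.4], [0.0, 0.0, 1.0]] [[0.793, -0.609, 0.012], [-0.351, -0.473, -0.808], [0.498, 0.637, -0.588]] [-0.45, 0.279, 1.012]
side cartridge_grip [(0.78, [0.454, 0.206, 0.136]), (0.66, [0.363, 0.066, 0.122]), (0.59, [0.647, 0.181, 0.124])]
side cartridge [(0.86, [0.646, 0.177, -0.003]), (0.6, [0.361, 0.065, -0.001])]
side dock [(0.94, [0.482, 0.211, 0.003]), (0.19, [0.614, -0.268, 0.012])]
side slot_free [(0.86, [0.615, -0.267, 0.002])]
side slot_free_floor [(0.63, [0.615, -0.265, 0.014])]
side spare_b_grip [(0.91, [0.514, -0.249, 0.135])]
side filler []
side stapler [(0.64, [0.32, 0.2, -0.001]), (0.57, [0.543, 0.008, -0.002])]
0.9 [0.18023777 0.54602652 0.21946488] [4.30814022e-06 8.10380933e-01 5.85903357e-01 1.61896445e-05] 0.09407605500208016 0.014
```

View pics/top0.png

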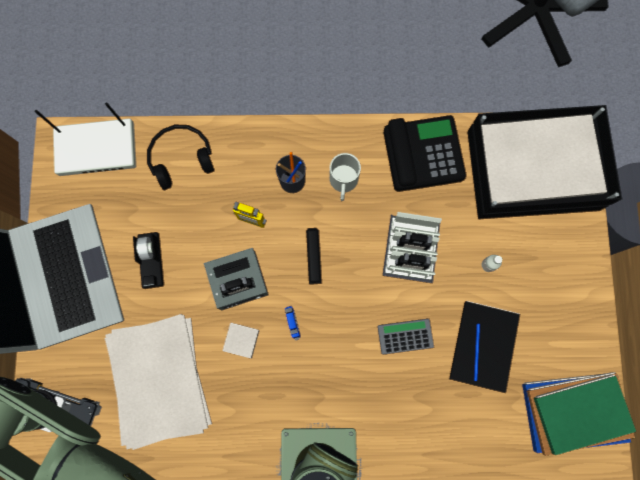

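View pics/side0.png

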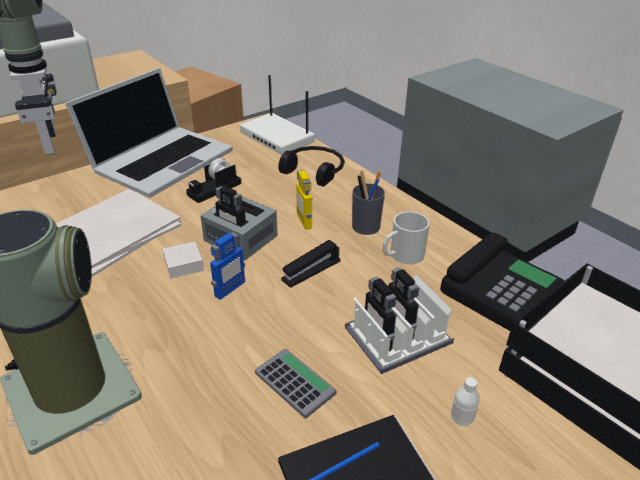

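The candidates for the wanted cartridge, by top-image pixel, are:
- black cartridge in the dock at (237,286)
- rack spares at (415,240) and (413,262)
- blue look-alike at (292,322)
- yellow look-alike at (249,214)

I choose the one in the dock. The far rack slot, near (416,222), looks empty. Next is a close crop to check both.

Run:
```python
from bench import robot
import cv2,numpy as np
t=cv2.imread("pics/top0.png")
s=cv2.imread("pics/side0.png")
f=lambda a:cv2.resize(a,(400,300),interpolation=cv2.INTER_CUBIC)
cv2.imwrite("pics/crop1.png",np.vstack([np.hstack([f(t[240:315,190:290]),f(t[208:286,362:466])]),np.hstack([f(s[170:275,180:320]),f(s[260:372,330:479])])]))
print(np.round(robot.get_calibration("wrist")["tool_from_camera"],3).tolist(),robot.get_calibration("wrist")["mtx"].round(1).tolist())
for th in (104,-76):
    a=np.radians(th)/2
    for z in (.131,.25,.33): print(th,z,robot.solve_ik([.451,.207,z],[0,np.cos(a),np.sin(a),0]))
for th in (82,-98):
    a=np.radians(th)/2
    for z in (.131,.25,.30): print(th,z,robot.solve_ik([.615,-.267,z],[0,np.cos(a),np.sin(a),0]))
```

```text
[[1.0, -0.0, 0.001, 0.001], [0.0, 0.96, 0.281, -0.083], [-0.001, -0.281, 0.96, -0.165], [0.0, 0.0, 0.0, 1.0]] [[412.0, 0.0, 321.7], [0.0, 412.0, 236.7], [0.0, 0.0, 1.0]]
104 0.131 [ 2.55703192e-01  1.34367922e-01  1.82124755e+00 -4.44089210e-16
  1.18597718e+00 -1.55943923e+00]
104 0.25 [ 2.55703192e-01  1.33696022e-02  1.69105719e+00 -4.44089210e-16
  1.43716586e+00 -1.55943923e+00]
104 0.33 [ 2.55703192e-01 -2.94811633e-02  1.57146315e+00 -4.44089210e-16
  1.59961067e+00 -1.55943923e+00]
-76 0.131 [ 2.55703192e-01  1.34367922e-01  1.82124755e+00 -4.44089210e-16
  1.18597718e+00  1.58215342e+00]
-76 0.25 [ 2.55703192e-01  1.33696022e-02  1.69105719e+00 -4.44089210e-16
  1.43716586e+00  1.58215342e+00]
-76 0.33 [ 2.55703192e-01 -2.94811633e-02  1.57146315e+00 -4.44089210e-16
  1.59961067e+00  1.58215342e+00]
82 0.131 [-5.38517790e-01  4.80229301e-01  1.36813951e+00 -4.44089210e-16
  1.29322384e+00 -1.96968778e+00]
82 0.25 [-5.38517790e-01  3.88511733e-01  1.24647885e+00 -4.44089210e-16
  1.50660207e+00 -1.96968778e+00]
82 0.3 [-5.38517790e-01  3.65917577e-01  1.17621343e+00 -4.44089210e-16
  1.59946165e+00 -1.96968778e+00]
-98 0.131 [-5.38517790e-01  4.80229301e-01  1.36813951e+00 -4.44089210e-16
  1.29322384e+00  1.17190488e+00]
-98 0.25 [-5.38517790e-01  3.88511733e-01  1.24647885e+00 -4.44089210e-16
  1.50660207e+00  1.17190488e+00]
-98 0.3 [-5.38517790e-01  3.65917577e-01  1.17621343e+00 -4.44089210e-16
  1.59946165e+00  1.17190488e+00]
```

View pics/crop1.png

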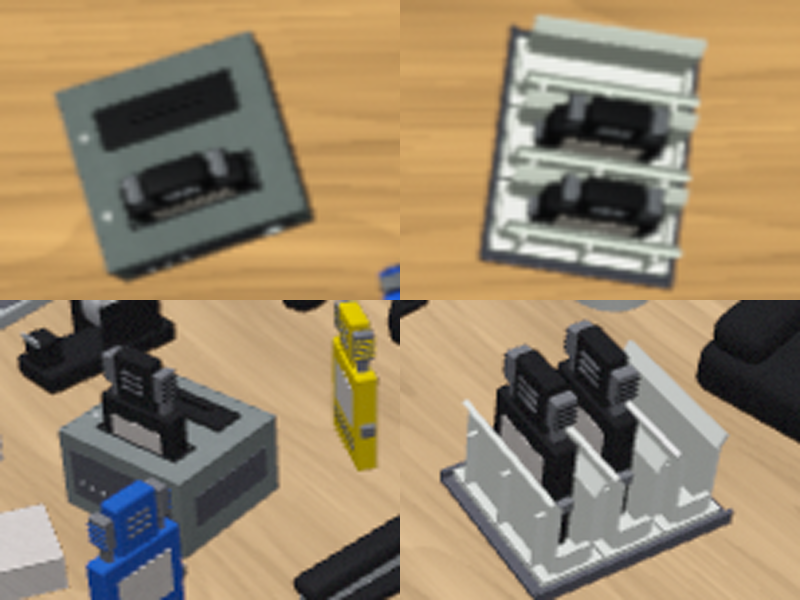

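The crop confirms the choice. The black cartridge stands in the dock's near bay with the filler in the far bay. The rack's far slot is empty and the near two are occupied. I'll look from close above at the rack, then at the dock.

```bash
cat > h.py <<'E'
from bench import robot
import cv2,numpy as np
def q(deg): a=np.radians(deg)/2; return [0,np.cos(a),np.sin(a),0]
def pos(): return robot.read_state()["eef_pos"]
def look(names,tag):
    robot.pause(.2); s=robot.read_state()
    im=robot.read_camera("wrist"); cv2.imwrite(f"pics/{tag}.png",im[:,:,::-1])
    np.savez(f"pics/{tag}.npz",p=s["eef_pos"],q=s["ee_rot"])
    for n in names: print(tag,n,[(round(d["confidence"],2),np.round(d["at"],4).tolist()) for d in robot.landmark_of("wrist",n)][:4])
    print(s["time_s"],np.round(s["eef_pos"],4),np.round(s["ft_force"],1))
def project(tag,pts):
    """world points -> pixels in the saved wrist picture"""
    from scipy.spatial.transform import Rotation as R
    d=np.load(f"pics/{tag}.npz"); k=robot.get_calibration("wrist"); w=d["q"]
    T=np.eye(4); T[:3,:3]=R.from_quat([w[1],w[2],w[3],w[0]]).as_matrix(); T[:3,3]=d["p"]
    M=np.linalg.inv(T@np.array(k["tool_from_camera"]))
    c=(M[:3,:3]@np.array(pts).T).T+M[:3,3]; u=(k["mtx"]@c.T).T; return u[:,:2]/u[:,2:]
E
python3 - <<'E'
from h import *
robot.reach([.60,-.262,.30],q(-98))
look(["slot_free","slot_free_floor","spare_b_grip"],"rack1")
robot.reach([.455,.208,.30],q(-76))
look(["cartridge_grip","cartridge","dock","filler"],"dock1")
cv2.imwrite("pics/both1.png",np.hstack([cv2.resize(cv2.imread(f"pics/{t}.png"),(400,300),interpolation=cv2.INTER_AREA) for t in ("rack1","dock1")]))
E
```

```text
rack1 slot_free [(0.94, [0.6132, -0.2694, 0.0061])]
rack1 slot_free_floor [(0.89, [0.6226, -0.2661, 0.0109])]
rack1 spare_b_grip [(0.96, [0.5179, -0.2485, 0.1421])]
4.3 [ 0.6002 -0.2615  0.3   ] [ 0.6  0.1 -0. ]
dock1 cartridge_grip [(0.78, [0.4557, 0.2006, 0.1345]), (0.55, [0.3636, 0.0664, 0.1213])]
dock1 cartridge [(0.86, [0.3667, 0.0635, -0.0014]), (0.75, [0.4587, 0.1999, 0.0134]), (0.63, [0.6462, 0.1791, -0.0012])]
dock1 dock [(0.77, [0.4779, 0.2093, -0.0013])]
dock1 filler [(0.56, [0.5045, 0.2199, 0.0119])]
6.4917 [0.4555 0.2074 0.2999] [ 0.6  0.2 -0.3]
```

View pics/both1.png

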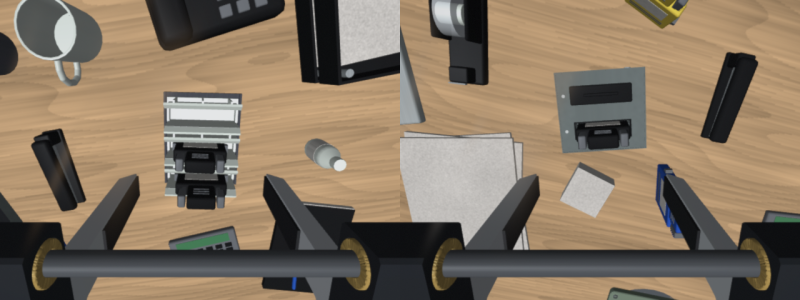

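Wrist views: on the left, the rack with its far slot empty at (202,110) and the spares at (200,158) and (201,190). On the right, the dock with the cartridge at (603,135). Next I need the yaws, so I'm cropping at higher zoom with a wireframe overlay.

```bash
cat > ov.py <<'E'
from h import *
def rect(c,yaw,z,w,l):
    a=np.radians(yaw); X=np.array([np.cos(a),np.sin(a)]);Y=np.array([-X[1],X[0]])
    return [[*(np.array(c)+sx*w/2*X+sy*l/2*Y),z] for sx,sy in ((1,1),(1,-1),(-1,-1),(-1,1))]
def off(c,yaw,d): a=np.radians(yaw); return [c[0]+d*np.cos(a),c[1]+d*np.sin(a)]
def draw(tag,rs,box,S):
    x0,y0,x1,y1=box; im=cv2.imread(f"pics/{tag}.png")[y0:y1,x0:x1]; im=cv2.resize(im,None,fx=S,fy=S,interpolation=cv2.INTER_CUBIC)
    for r,col in rs:
        p=((project(tag,r)+.5-[x0,y0])*S*8).astype(np.int32); cv2.polylines(im,[p],True,col,1,cv2.LINE_AA,3)
    return im
E
python3 - <<'E'
from ov import *
dc,dy=[.480,.210],14.; sc,sy=[.6155,-.267],-8.
g=off(dc,dy,-.027); f=off(dc,dy,.027)
a=draw("dock1",[(rect(dc,dy,.075,.12,.13),(0,0,255)),(rect(g,dy,.154,.018,.040),(0,255,0)),(rect(f,dy,.087,.028,.092),(255,0,255))],(235,95,405,265),2.3529)
b=draw("rack1",[(rect(sc,sy,.086,.05,.124),(0,0,255)),(rect(sc,sy,.014,.027,.112),(0,255,0))]+[(rect(off(sc,sy,-d),sy,.154,.018,.04),(255,0,255)) for d in (.052,.104)],(240,135,405,300+45),2.4242)
h=max(a.shape[0],b.shape[0]); P=lambda m:cv2.copyMakeBorder(m,0,h-m.shape[0],0,0,cv2.BORDER_CONSTANT)
cv2.imwrite("pics/ov1.png",np.hstack([P(a),P(b)])); print(a.shape,b.shape)
E
```

```text
(400, 400, 3) (509, 400, 3)
```

View pics/ov1.png

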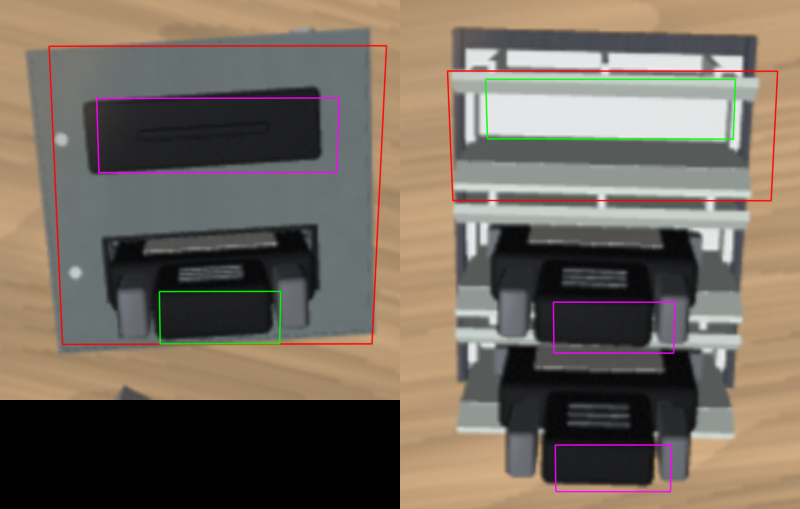

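Measured against the overlay, the dock is about 4° more rotated than assumed and shifted left. The rack yaw is about right, with its centre 10 px left. I'll fit the dock pose from the corner pixels I read.

```bash
cat > fit.py <<'E'
from ov import *
from scipy.optimize import least_squares
S=2.3529; o=np.array([235,95])
P=lambda l:np.array(l)/S+o-.5
fil=P([(84,101),(320,88),(321,159),(92,173)]); dk=P([(27,51),(369,28),(373,334),(60,350)]); hd=P([(271,332),(165,341)])
def res(p,parts):
    c,y=p[:2],p[2]; r=[]
    if "f" in parts: r.append(project("dock1",rect(off(c,y,.027),y,.087,.028,.092))-fil)
    if "d" in parts: r.append(project("dock1",rect(c,y,.075,.12,.13))-dk)
    if "h" in parts: r.append(project("dock1",rect(off(c,y,-.027),y,.154,.018,.04)[2:])-hd)
    return np.vstack(r).ravel()
for parts in ("fd","fdh","h","f","d"):
    s=least_squares(res,[.48,.21,17],args=(parts,),x_scale=[.01,.01,1]); print(parts,s.x.round(4),"grip",np.round(off(s.x[:2],s.x[2],-.027),4),np.abs(s.fun).max().round(2))
E
python3 fit.py
```

```text
fd [ 0.4807  0.2141 17.3168] grip [0.455 0.206] 2.05
fdh [ 0.4809  0.2138 17.5006] grip [0.4552 0.2057] 3.82
h [ 0.4813  0.2141 19.004 ] grip [0.4557 0.2053] 2.82
f [ 0.4808  0.214  17.1968] grip [0.455 0.206] 1.9
d [ 0.4807  0.2143 17.3886] grip [0.4549 0.2062] 1.43
```

Run:
```python
from ov import *
robot.reach([.4552,.206,.215],q(-72.7))
look(["cartridge_grip"],"dock2")
y=17.3;g=[.4552,.206]
im=draw("dock2",[(rect(off(g,y,.027),y,.075,.12,.13),(0,0,255)),(rect(g,y,.154,.018,.040),(0,255,0)),(rect(g,y,.110,.020,.078),(255,255,0)),(rect(off(g,y,.054),y,.087,.028,.092),(255,0,255))],(120,80,520,380),2)
cv2.imwrite("pics/ov2.png",im)
```

```text
dock2 cartridge_grip [(0.61, [0.4531, 0.1996, 0.1354])]
7.375 [0.4572 0.2066 0.2179] [-0.5  0.1  0.5]
```

View pics/ov2.png

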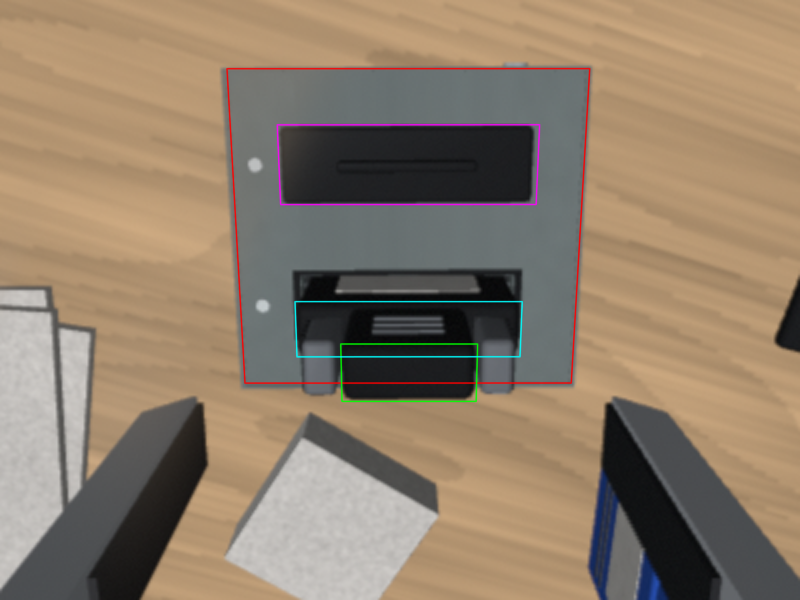

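The overlay now matches to about 1 mm. The handle spans columns 341–475, with button faces at 302 and 515, centred at 408 between the fingers. Descend and squeeze.

Run:
```python
from h import *
def st(m): s=robot.read_state(); print(m,round(s["time_s"],2),np.round(s["eef_pos"],4),np.round(s["ft_force"],1),np.round(s["wrist_torque"],2),round(s["gripper_width"],4))
robot.servo_line([.4552,.206,.131],rate=.06); robot.pause(.3); st("down")
robot.gripper_close(f_grip=35); robot.pause(.4); st("closed")
```

```text
down 9.32 [0.4553 0.206  0.1312] [ 0.3 -0.5 -1.3] [ 0.    0.11 -0.06] 0.0943
closed 10.56 [0.4556 0.2059 0.1315] [-0.6 -2.   5.5] [-0.24  0.33  0.01] 0.0433
```

The width reads 43 mm instead of the expected 48 mm, so I'll look before lifting.

Run:
```python
from h import *
robot.read_state()
s=robot.read_state();print(np.round(s["ft_force"],1),s["gripper_width"],np.round(s["eef_pos"],4))
a=robot.read_camera("side");w=robot.read_camera("wrist")
k=robot.get_calibration("side");p=k["mtx"]@(k["R"]@np.array([.455,.206,.12])+k["t"]);u,v=(p[:2]/p[2]).astype(int);print(u,v)
A=cv2.resize(a[v-50:v+70,u-40:u+40],(400,600),interpolation=cv2.INTER_CUBIC)
W=cv2.resize(w[180:480,220:420],(400,600),interpolation=cv2.INTER_CUBIC)
cv2.imwrite("pics/grip.png",np.hstack([A,W])[:,:,::-1])
```

```text
[-0.6 -2.   5.5] 0.043326543088597194 [0.4556 0.2059 0.1315]
228 201
```

View pics/grip.png

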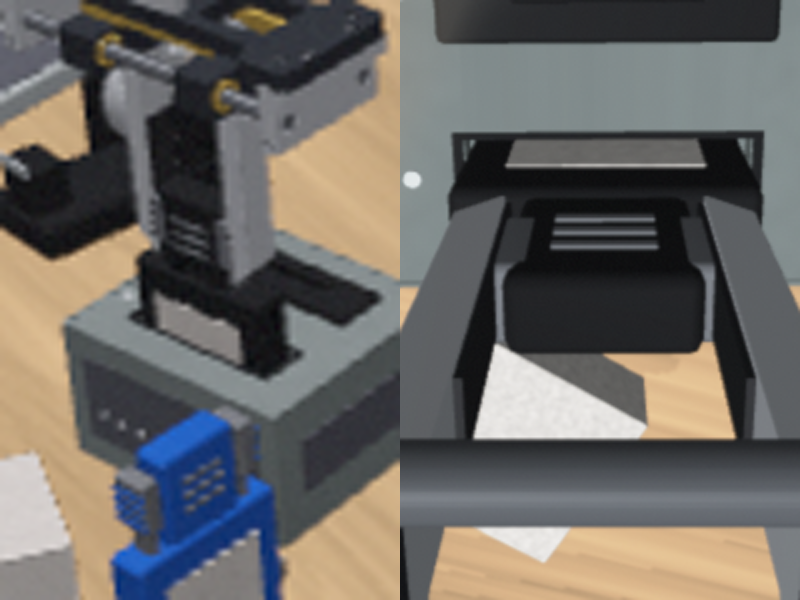

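Both pads sit squarely on the buttons, and both buttons are in. The low width reading looks like finger or pad flex. I'll lift a few millimetres first and check the force.

Run:
```python
from h import *
def st(m): s=robot.read_state(); print(m,round(s["time_s"],2),np.round(s["eef_pos"],4),np.round(s["ft_force"],1),np.round(s["wrist_torque"],2),round(s["gripper_width"],4)); return s
x,y=.4552,.206
ok=True
for dz in (.003,.008,.02):
    robot.servo_line([x,y,.131+dz],rate=.03); robot.pause(.15)
    s=st(dz)
    if s["ft_force"][2]<-9: ok=False; print("STOP"); break
if ok:
    robot.servo_line([x,y,.285],rate=.12); robot.pause(.3); st("up")
    a=robot.read_camera("side"); cv2.imwrite("pics/up.png",cv2.resize(a[60:285,130:430],(800,600),interpolation=cv2.INTER_CUBIC)[:,:,::-1])
```

```text
0.003 11.06 [0.4544 0.2059 0.1331] [ 0.4 -0.9 -2.5] [-0.03  0.12 -0.06] 0.0435
0.008 11.53 [0.4551 0.206  0.139 ] [ 0.6  0.4 -3.3] [-0.05  0.1  -0.03] 0.0435
0.02 12.22 [0.455  0.2059 0.1508] [-0.2 -0.2 -3.6] [-0.04  0.15 -0.04] 0.0433
up 13.79 [0.455  0.206  0.2845] [-0.5  0.2 -2.1] [0.01 0.19 0.03] 0.0434
```

View pics/up.png

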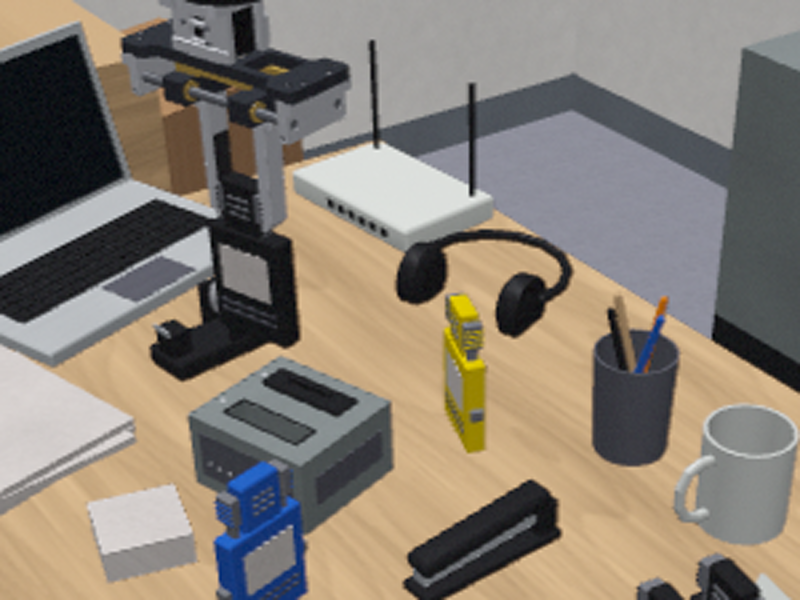

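It came out cleanly, with about −3 N on the wrist (its weight alone). Now move above the slot and check alignment.

Run:
```python
from ov import *
c=[.616,-.2645];y=-8.3
robot.servo_line([.455,.206,.305],rate=.1)
robot.reach([*c,.305],q(-90+y)); robot.pause(.5)
look(["slot_free","spare_b_grip"],"place1")
p=pos(); b=p[2]+.005-.122
im=draw("place1",[(rect(c,y,.086,.05,.124),(0,0,255)),(rect(c,y,.014,.027,.112),(0,255,0)),(rect(p[:2],y,b+.096,.02,.078),(255,255,0)),(rect(p[:2],y,b,.02,.078),(0,255,255))]+[(rect(off(c,y,-d),y,.154,.018,.04),(255,0,255)) for d in (.052,.104)],(160,100,480,340),2)
t=robot.read_camera("top")[170:290,370:460]
im=np.hstack([cv2.resize(im,(500,375)),cv2.resize(t[:,:,::-1],(281,375),interpolation=cv2.INTER_CUBIC)])
cv2.imwrite("pics/ov3.png",im)
```

```text
place1 slot_free [(0.6, [0.6135, -0.2672, 0.0062])]
place1 spare_b_grip []
16.7 [ 0.616  -0.2645  0.305 ] [-0.5  0.6 -2.1]
```

View pics/ov3.png

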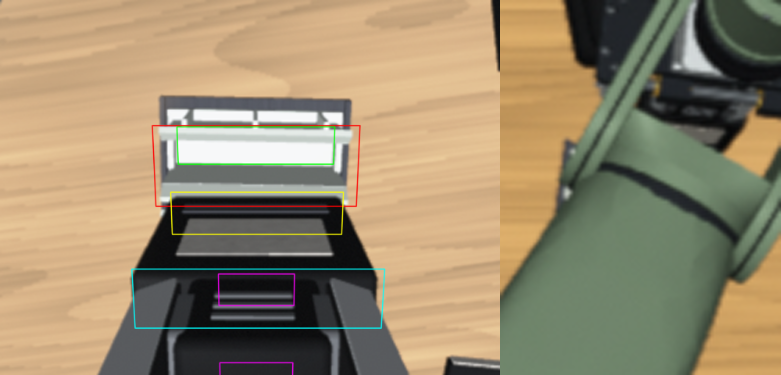

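Run:
```python
from ov import *
c=[.616,-.2645];y=-8.3
robot.servo_line([*c,.213],rate=.1); robot.pause(.3)
look([],"place2")
p=pos(); b=p[2]+.005-.122
im=draw("place2",[(rect(c,y,.086,.05,.124),(0,0,255)),(rect(p[:2],y,b+.096,.02,.078),(255,255,0)),(rect(p[:2],y,b,.02,.078),(0,255,255))],(220,120,420,270),4)
cv2.imwrite("pics/ov4.png",im)
```

```text
18.4667 [ 0.616  -0.2645  0.2131] [-0.  -0.3 -2.8]
```

View pics/ov4.png

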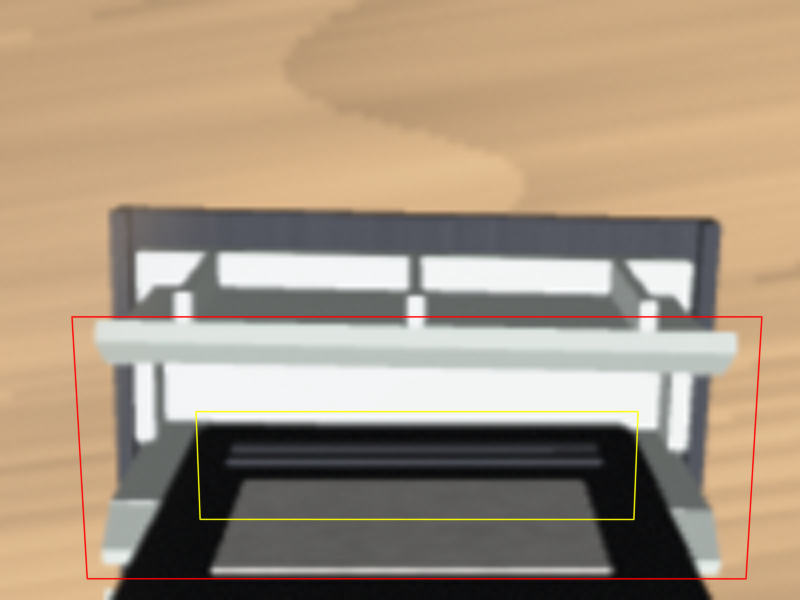

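The cartridge bottom's far edge is at row 422 and the slot walls' outer edges are at about rows 327 and 567. Columns are centred at 416 on both. The rack is about 1° more rotated than my estimate and the cartridge is about 1–2 mm to the −x side. I'll correct both, then lower with force checks.

Run:
```python
from h import *
def st(m): s=robot.read_state(); print(m,round(s["time_s"],2),np.round(s["eef_pos"],4),np.round(s["ft_force"],1),np.round(s["wrist_torque"],2),round(s["gripper_width"],4)); return s
c=[.617,-.2645]; Q=q(-99.3)
robot.servo_line([*c,.205],rate=.04,rotation=Q); robot.pause(.2); f0=st("start")["ft_force"]
for z in (.18,.16,.145,.138,.135,.1335,.132,.131,.130,.129):
    robot.servo_line([*c,z],rate=.05 if z>.136 else .015); robot.pause(.15)
    s=st(z); d=s["ft_force"]-f0
    if d[2]>2.5: print("contact"); break
    if np.hypot(*d[:2])>8: print("side"); break
```

```text
start 19.07 [ 0.6171 -0.2646  0.2051] [-0.8 -1.1 -2.7] [ 0.01  0.18 -0.01] 0.0434
0.18 19.87 [ 0.6173 -0.2647  0.1806] [ 0.6 -0.  -2.3] [-0.02  0.18  0.03] 0.0434
0.16 20.57 [ 0.6173 -0.2647  0.1604] [ 0.4 -0.1 -2.7] [-0.    0.12  0.02] 0.0436
0.145 21.17 [ 0.6172 -0.2646  0.1452] [-0.5  0.  -3. ] [-0.03  0.11 -0.03] 0.0434
0.138 21.61 [ 0.6171 -0.2645  0.138 ] [ 0.2  0.4 -2.1] [0.03 0.07 0.03] 0.0432
0.135 22.11 [ 0.617  -0.2645  0.1351] [ 0.9  0.1 -3.1] [ 0.05  0.15 -0.03] 0.0435
0.1335 22.51 [ 0.617  -0.2645  0.1335] [-0.  -0.1 -2.4] [-0.04  0.18  0.02] 0.0433
0.132 22.91 [ 0.617  -0.2645  0.132 ] [ 0.3  0.4 -2.4] [ 0.01  0.06 -0.01] 0.0433
0.131 23.31 [ 0.6173 -0.2647  0.1316] [-1.2 -0.7  0.7] [0.12 0.25 0.05] 0.0433
contact
```

Floor contact came at the expected height (z about 0.131 commanded), with the weight taken up. Release and retreat.

Run:
```python
from h import *
p=pos()
robot.open_gripper(); robot.pause(.3)
s=robot.read_state(); print(s["time_s"],np.round(s["ft_force"],1),s["gripper_width"])
robot.servo_line([.617,-.2645,.26],rate=.08)
robot.reach([.45,-.1,.33],q(-99.3)); robot.pause(.3)
a=robot.read_camera("side"); 
print("grips side",[(round(d["confidence"],2),np.round(d["at"],3).tolist()) for d in robot.landmark_of("side","cartridge_grip")])
t=robot.read_camera("top")
print("grips top",[(round(d["confidence"],2),np.round(d["at"],3).tolist()) for d in robot.landmark_of("top","cartridge_grip")])
f=lambda a:cv2.resize(a,(400,300),interpolation=cv2.INTER_CUBIC)
s0=cv2.imread("pics/side0.png")[:,:,::-1]
cv2.imwrite("pics/end.png",np.vstack([np.hstack([f(a),f(t)]),np.hstack([f(a[250:385,320:500]),f(t[200:290,360:480])])])[:,:,::-1])
print(robot.read_state()["time_s"])
```

```text
24.5167 [-0.  -0.3  0.3] 0.09414548263376708
grips side [(0.86, [0.615, -0.264, 0.138]), (0.7, [0.646, 0.18, 0.123]), (0.6, [0.365, 0.064, 0.123])]
grips top [(0.92, [0.616, -0.263, 0.136]), (0.78, [0.363, 0.065, 0.12]), (0.65, [0.649, 0.179, 0.122])]
27.75
```

View pics/end.png

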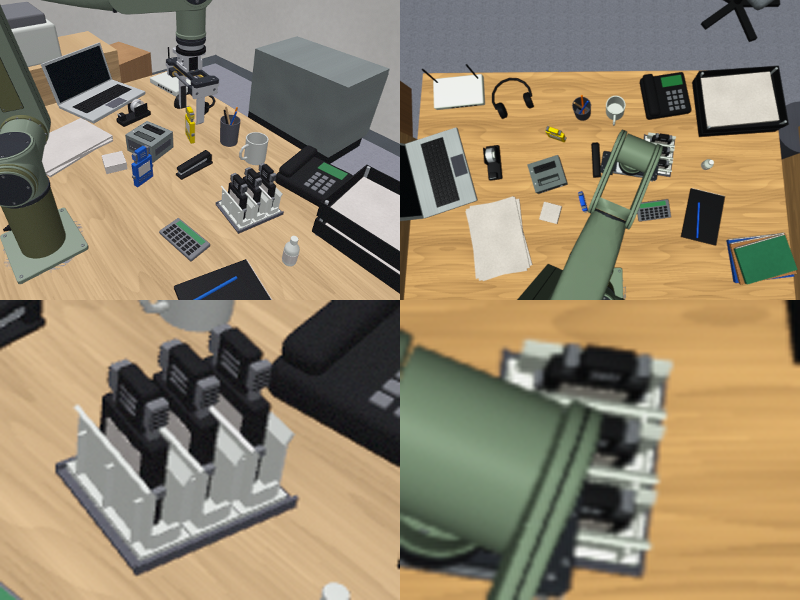

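The cartridge stands upright in the far slot, level with the two spares. The dock's near bay is empty, the filler is in place, and the arm is clear of everything. I'm handing the job in.

```bash
python3 -c "
from bench import robot
robot.job_done(); print(robot.read_state()['time_s'])"
```

```text
the job is handed in; nothing more can be done
the job is handed in; nothing more can be done
```

The cartridge is out of the dock and standing upright in the rack's empty far slot, and the job was handed in at about 28 s on the robot's clock.

- **Removal:** I squeezed both catches with 35 N before lifting. On the way up the wrist felt only about −3 N, the cartridge's own weight, so it was not pulling on the catches.
- **Placing:** I lowered it in small steps and stopped when the slot floor took the weight, about 3 N, at the expected height. Only then did I open the gripper and back away.
- **Last checks:** The networks put its grip point at (0.615, −0.264, 0.138) from the side camera and (0.616, −0.263, 0.136) from the top. That is within about 2 mm of where it should be. The pictures show it upright, level with the two spares, with the filler still in the dock and the other objects looking unmoved.
- **What disagreed:**
  - The gripper read 43 mm when closed instead of the 48 mm expected with both buttons home. I put this down to finger or pad flex, because the picture showed both buttons in and it lifted freely.
  - My first rack angle was about 1° off and the cartridge sat 1–2 mm to one side. I corrected both before lowering it.

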